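Centre the glaze bowl on the studio scale and tare it

ROBOT

A 6-joint arm with a two-finger parallel gripper is mounted at the origin on the work surface. World frame = base frame: x ahead of the robot, y to its left, z up, the work surface at z = 0. Lengths are in m, angles in rad, forces in N, time in s.
With the tool pointing down it reaches from about 0.35 to 0.725 m from the base axis. Payload 4.3 kg.
Tool frame: the origin (TCP) lies between the finger pads; the fingertips stand 14 mm ahead of it and the grasp point (between the pads) lies 5 mm behind it (bot.finger_overhang is the distance from the TCP to the fingertips, in m); z points along the fingers, y is the line along which they close (so a half turn about z gives the same grasp; the last joint's range is limited). The gripper opens to 85 mm and grips with 20 to 120 N. Pads are 22 mm wide; open, the fingers measure 114 mm over their backs; the gripper's body (76 mm by 85 mm) begins 54 mm behind the grasp point. The pads swing forward as they close: fully open they stand 13 mm farther back than shut.
Start: joints at [-1.45, 0.377, 0.081, 1.274, 0, 1.46], TCP at [0.132, -0.56, 0.245] pointing down, gripper open.
Joint ranges: [-2.72, 2.72], [-0.84, 1.66], [-1.02, 1.22], [-1.77, 2.12], [-1.37, 1.28], [-3.14, 3.14]. Speed limits (rad/s): [2.57, 2.57, 3.14, 3.14, 3.14, 3.14].

INTERFACE

Orientations are given as a rotation vector (axis times angle).
In Python, from station import status, optics, finish_job, spotter, bot gives the robot as it stands. The module is installed in compiled form; this text tells all that it offers.
- The arm moves only by the tool apply_moves, never from a script. Its argument "moves" is a list of rows, each a list of 5 numbers: the opening, from 0 (shut) to 1 (fully open), then the shift along the world's x, y, z in cm, then the turn about the world's z in rad. A call has 1 to 12 rows; each row shifts and turns the commanded pose from where the row before left it; what a row does not reach is not made up. A row lasts 1/12 s, in which the tool goes at most 41.7 mm and 7.16 degrees, less where a joint would pass 70% of its speed; a pose out of reach is approached as far as the arm can. A call with a gripper value outside its range is refused whole. The fingers move at their own pace and stop on an object; the grip force is fixed at half the most. Time passes only in rows, so rows that do not move let the fingers close. It gives the time, the measured TCP pose, the force and the opening at its end, in the units of the state.
- status.observe(): the state, without advancing time (a new reading comes with each control period).
- optics.get_image(name): name is "scene" or "top" or "wrist"; returns the picture (400x640x3 uint8, blue, green, red); there is no depth.
- optics.calibration(name): a dict with "K" (3x3 intrinsics, pixels), "view" (4x4, takes a point from world to camera coordinates). Camera axes: x right, y down, z forward; pixel columns grow to the right and rows downward; lengths in m; the calibration is good to about 2 mm. A picture is of the moment at which its call begins: read the wrist's pose just before it. calibration takes no time and is no camera call; for the wrist camera it gives the pose at the moment of the call.
- finish_job(): hands the job in, once; it reports no verdict.
Trained networks look in the newest picture that a camera, given by its name, has taken for a name from the list of things; names that differ only in an ending like _2 or _b are one class to them, and where a whole thing is asked for, a point or a joint stands for the part that bears it (a point fixed in the world has none). Each returns a list of dicts, best first, with "p" (0 to 1); they miss things now and then, are a little off and sometimes report something else, mostly with a low value. They report only what shows in the picture. A call takes as long as a camera call. They do not tell look-alikes from the thing itself.
- spotter.search_frame(thing, camera): "pixel" ([row, column] in pixels, amid what is visible of it).
- spotter.place_of(thing, camera): "pixel" ([row, column] in pixels: a listed point, or the origin of a listed thing).
The state is a dict: "time": time; "joints": joint angles; "qvel": joint speeds; "effort": joint torques, N m; "ee_pos": TCP position; "ee_rot": TCP orientation; "ft_force": force on the tool from outside, world axes, zero at the start; "moment": the same for the moment, N m; "width": opening from 0.0 (shut) to 1.0 (fully open).
Only numpy, scipy, OpenCV 4.12 (cv2) and the standard library are available. Lean on these libraries where they do the work, as an engineer would, in place of code of your own. Each camera call takes 0.05 s, during which the arm holds its last target. There are 200 camera calls.

TASK

The empty glaze bowl stands too far forward on the pan of the bench scale: with shut fingertips or the outside of the fingers push it along the pan to the middle, without lifting it, and let go of it. Then reach a fingertip down into the round well on the key panel, press the sunken tare key fully down, hold it there for a good second without touching bowl or pan, and come out again so that the key springs back. Never press the power key in the rectangular well, and leave the jar, stick pot, tiles and trimming tool beside the scale where they are.

Things in the scene. Friction and masses are not known exactly. Their poses are not given: they have to be found in the camera images.
- scale: low white plastic bench scale, fixed, 300 mm deep (x) by 230 mm wide (y). Origin on the table under the middle of the pan; the axes turn with the scale: x points from the key panel to the rear, y to the left as seen from the panel side, z up. Its key panel is the flat level front part, from x = -200 to -105 mm, top face 54 mm above the table, with a dark-framed flat display in its middle, a tiny green bubble level before it (not a key) and a well at each side.
- pan_middle (a point): middle of the upper face of the pan, 68 mm above the table; axes as scale. The pan is a flat, level, fixed plain steel plate, 190 mm (x) by 225 mm (y) and 6 mm thick, with its upper face 14 mm higher than the key panel.
- bowl_mid (a point): on the axis of the loose, empty, light clay-brown round bowl, half-way up it (28 mm over its underside). Height 56 mm; outside diameter 88 mm at the foot, 120 mm at 12 mm above the foot, widening to 128 mm at the rim; wall 5 mm; about 0.4 kg. It stands upright on the pan and slides when pushed.
- tare_key_top (a point): middle of the upper face of the unpressed tare key, fixed to the scale at x = -155, y = -80 mm, 38 mm above the table (the point does not go down with the key). A round grey key, 34 mm across, at the bottom of a round well 46 mm in diameter (right side of the panel seen from the panel side); the key's face lies 16 mm below the panel's top face. Goes straight down.
- tare_key (a joint): how far the tare key is pressed, m: 0 up, 0.005 fully down. Spring: starts to move at 1.5 N, fully down at 5 N, springs back by itself.
- power_key_top (a point): middle of the upper face of the power key, fixed to the scale at x = -155, y = +80 mm, 38 mm above the table. A rectangular grey key, 34 by 24 mm, in a rectangular well 46 mm (x) by 36 mm (y) on the other side of the display. Not to be pressed.
- power_key (a joint): how far the power key is pressed, m: 0 up, 0.005 fully down; same spring.
- glaze_jar: bystander: amber glass jar with black lid, 66 mm across, 85 mm tall, left of the scale; origin at its underside
- stick_pot: bystander: open pale clay pot, 80 mm across, 100 mm tall, with thin wooden sticks standing up to about 180 mm, right of the scale; origin at its underside
- tiles: bystander: stack of four pale tiles, 75 mm square, 36 mm tall, right of the scale; origin at its underside
- trim_tool: bystander: trimming tool with wooden handle and wire loop, 150 mm long and 13 mm high, lying left of the scale; origin underneath, near the middle of the handle
Things that resemble listed ones, but are neither listed nor needed, are in the scene too. There is more than one size of the part that bears bowl_mid; the job needs the smaller.

How it is judged:
On the way, in this order (a step that is already met when the one before it is completed fails the run):
1. the bowl stands within 18 mm of the middle of the pan, at rest and let go of (horizontal distance between bowl_mid and pan_middle below 0.018 m and linear speed of bowl below 0.01 m/s and contact force between each of the arm, the fingers and bowl below 0.2 N and value of joint tare_key below 0.001 m), for 0.2 s.
2. the tare key is held down at least 3.5 mm for 0.8 s by the fingers, while the robot touches neither bowl nor pan (value of joint tare_key above 0.0035 m and contact force between the fingers and tare_key above 1 N and contact force between each of the arm, the fingers and bowl below 0.2 N and contact force between each of the arm, the fingers and pan below 0.2 N and horizontal distance between bowl_mid and pan_middle below 0.018 m), for 0.8 s.
At the end, for the whole second after the job is handed in: The bowl stands upright and at rest on the pan, its axis within 18 mm of the pan's middle, and both keys are up again (within 1 mm) (value of joint each of tare_key, power_key below 0.001 m and horizontal distance between bowl_mid and pan_middle below 0.018 m and z of bowl_mid in the frame of pan_middle between 0.025 and 0.031 m and angle between bowl's own z axis and vertical below 0.05 rad and linear speed of bowl below 0.01 m/s); the robot touches nothing.
It fails at once if the power key is pressed by more than 2 mm (value of joint power_key above 0.002 m).
It fails at once if the bowl is lifted off the pan by more than 8 mm or tipped by more than 0.3 rad (z of bowl_mid in the frame of pan_middle above 0.036 m or angle between bowl's own z axis and vertical above 0.3 rad).
It fails at once if a bystander is moved by more than 15 mm (distance of any of glaze_jar, stick_pot, tiles, trim_tool from where it was at the start of the episode above 0.015 m).
It also fails if it takes over 54 s, if anything falls off the work surface, if the arm or the gripper's body presses on something with over 40 N, if the wrist force passes 120 N, or if a joint passes its speed limit or range.

## Working session

There is one attempt and no reset: what is moved stays moved. The work goes in short steps, Python scripts to look and compute and a tool call to move; the robot and the scene stay as the last step left them, time stands still between calls to the robot, and variables do not carry over. Pictures are saved under pics/ and viewed, on a budget of 10 in all, crops included, one or two more only if the job needs it, and the job is handed in when it is done.

Besides the shell and the picture viewer there is one more tool, called after ">>>" by a JSON object that holds its "method" and its "body". apply_moves: Moves the arm, as the interface text tells. Its arguments: {"type":"object","properties":{"moves":{"type":"array","items":{"type":"array","items":{"type":"number"}}}},"required":["moves"]}

```bash
mkdir -p pics; cat > h.py <<'E'
import numpy as np, cv2
from station import status, optics, finish_job, spotter, bot
def ray(cal,px):
    K=np.array(cal["K"]);V=np.array(cal["view"]);R=V[:3,:3];t=V[:3,3]
    d=R.T@np.linalg.solve(K,[px[1],px[0],1.]);return -R.T@t,d
def at_z(cal,px,z):
    o,d=ray(cal,px);return o+d*(z-o[2])/d[2]
def proj(cal,p):
    K=np.array(cal["K"]);V=np.array(cal["view"]);c=V[:3,:3]@np.array(p)+V[:3,3];q=K@c;return q[1]/q[2],q[0]/q[2]
E
python3 - <<'E'
from h import *
Z=dict(pan_middle=.068,bowl_mid=.096,tare_key_top=.038,power_key_top=.038,glaze_jar=0,stick_pot=0,tiles=0,trim_tool=0,scale=0)
for c in("top","scene"):
    im=optics.get_image(c);cv2.imwrite(f"pics/{c}0.png",im);cal=optics.calibration(c)
    print(c,ray(cal,(200,320)))
    for n,z in Z.items():
        for r in spotter.place_of(n,c)[:3]:
            print(c,n,round(r["p"],2),np.round(r["pixel"]),at_z(cal,r["pixel"],z).round(3))
s=status.observe();print(s["time"],s["ee_pos"],s["ee_rot"],bot.finger_overhang)
E
```

```text
top (array([0.39255052, 0.03952952, 0.94267674]), array([ 0.09673155, -0.02301885, -0.99515163]))
top pan_middle 0.74 [145. 276.] [0.612 0.122 0.068]
top bowl_mid 0.73 [313. 212.] [0.228 0.265 0.096]
top bowl_mid 0.61 [161. 266.] [0.567 0.143 0.096]
top tare_key_top 0.83 [212. 296.] [0.451 0.078 0.038]
top power_key_top 0.62 [202. 232.] [0.479 0.231 0.038]
top glaze_jar 0.82 [132. 199.] [0.664 0.324 0.   ]
top stick_pot 0.76 [170. 354.] [ 0.561 -0.071  0.   ]
top tiles 0.62 [217. 343.] [ 0.44  -0.039  0.   ]
top trim_tool 0.67 [192. 195.] [0.511 0.335 0.   ]
top trim_tool 0.45 [159. 268.] [0.591 0.148 0.   ]
top scale 0.92 [150. 278.] [0.616 0.122 0.   ]
scene (array([ 0.82170755, -0.62554226,  1.03138862]), array([-0.2902282 ,  0.55909914, -0.77680173]))
scene pan_middle 0.69 [206. 381.] [0.615 0.125 0.068]
scene bowl_mid 0.61 [192. 369.] [0.576 0.133 0.096]
scene bowl_mid 0.61 [172. 349.] [0.497 0.174 0.096]
scene bowl_mid 0.59 [134. 282.] [0.256 0.217 0.096]
scene tare_key_top 0.96 [201. 317.] [0.445 0.081 0.038]
scene power_key_top 0.59 [171. 351.] [0.481 0.23  0.038]
scene glaze_jar 0.8 [182. 415.] [0.654 0.311 0.   ]
scene stick_pot 0.79 [271. 328.] [ 0.564 -0.081  0.   ]
scene stick_pot 0.31 [160. 373.] [0.507 0.336 0.   ]
scene tiles 0.66 [246. 293.] [ 0.447 -0.059  0.   ]
scene trim_tool 0.42 [161. 373.] [0.511 0.331 0.   ]
1.0 [ 0.1315293  -0.55978161  0.24534185] [3.12060100e+00 3.61685541e-01 7.59883577e-06] 0.014
```

View pics/top0.png

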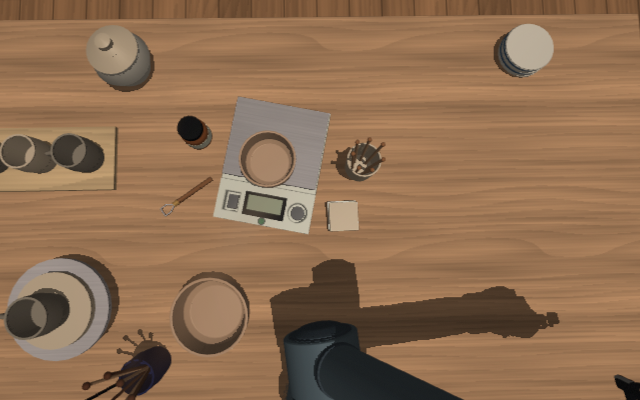

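View pics/scene0.png

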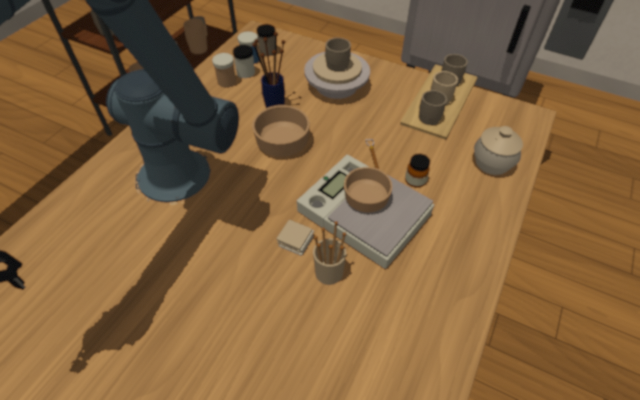

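The top view shows the scale at about (150, 278) px, with the small bowl on the pan at (160, 268). The round tare well is at (212, 297) and the rectangular power well at (201, 232). The larger look-alike bowl at (313, 210) is off the scale. The scene view shows the same layout. The scale yaw comes out near -0.207 rad, the pan middle near (0.616, 0.125), and the bowl about 47 mm too far forward.

>>> {"method": "apply_moves", "body": {"moves": [[0,2.6,2.4,0,0.1],[0,2.6,2.4,0,0.1],[0,2.6,2.4,0,0.1],[0,2.6,2.4,0,0.1],[0,2.6,2.4,0,0.1],[0,2.6,2.4,0,0.1],[0,2.6,2.4,0,0.1],[0,2.6,2.4,0,0.1],[0,2.6,2.4,0,0.1],[0,2.6,2.4,0,0.1],[0,2.6,2.4,0,0.1]]}}

```text
time: 1.92
ee_pos: [0.4186, -0.2944, 0.2455]
ee_rot: [2.466, 1.945, 0.0]
ft_force: [0.4, -1.3, 0.8]
width: 0.005
```

>>> {"method": "apply_moves", "body": {"moves": [[0,0.3,3.8,0,0],[0,0.3,3.8,0,0],[0,0.3,3.8,0,0],[0,0.3,3.8,0,0],[0,0.3,3.8,0,0],[0,0.3,3.8,0,0],[0,0.3,3.8,0,0],[0,0.3,3.8,0,0],[0,0.3,3.8,0,0],[0,0.3,3.8,0,0],[0,0.3,3.8,0,0],[0,0,0,0,0]]}}

```text
time: 2.92
ee_pos: [0.4505, 0.1279, 0.2455]
ee_rot: [-2.462, -1.948, -0.004]
ft_force: [0.3, 0.4, 0.9]
width: 0.0
```

```bash
cat > look.py <<'E'
from h import *
import sys
s=status.observe();print(s["time"],s["ee_pos"].round(4) if hasattr(s["ee_pos"],"round") else s["ee_pos"],s["ee_rot"],s["ft_force"],s["width"])
Z=dict(pan_middle=.068,bowl_mid=.096,tare_key_top=.038,power_key_top=.038)
for c in sys.argv[2:]:
    im=optics.get_image(c);cal=optics.calibration(c);cv2.imwrite(f"pics/{c}{sys.argv[1]}.png",im)
    print(c,ray(cal,(200,320)))
    for n,z in Z.items():
        for r in spotter.place_of(n,c)[:2]:
            print(c,n,round(r["p"],2),np.round(r["pixel"]),at_z(cal,r["pixel"],z).round(4))
E
python3 look.py 1 wrist
```

```text
2.9167 [0.4505 0.1279 0.2455] [-2.46221379 -1.9480829  -0.00440768] [0.29557633 0.42128643 0.91157791] 0.00023594392112223213
wrist (array([0.46741687, 0.19329058, 0.37383349]), array([-0.0667573 , -0.26356435, -0.96234039]))
wrist bowl_mid 0.84 [160. 436.] [0.5679 0.1301 0.096 ]
wrist bowl_mid 0.81 [101.  86.] [0.2604 0.2598 0.096 ]
wrist tare_key_top 0.64 [224. 332.] [0.452  0.0677 0.038 ]
wrist power_key_top 0.79 [ 88. 328.] [0.4822 0.2239 0.038 ]
```

View pics/wrist1.png

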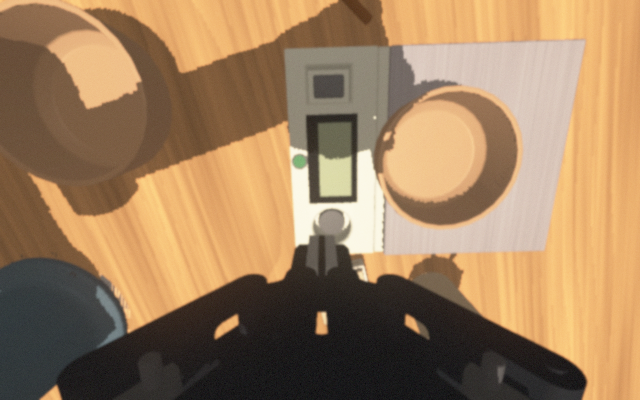

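The wrist view shows the whole pan, with corners near (45, 387), (40, 585), (250, 545) and (252, 383). The bowl rim is centred near (157, 449). The tare key is just ahead of the fingers at about (221, 332), and the power key is at (86, 329). I'll refine the pan and bowl from these pixels.

```bash
python3 - <<'E'
from h import *
cal=optics.calibration("wrist")
im=cv2.imread("pics/wrist1.png")
c=[at_z(cal,p,.068)[:2] for p in [(45,387),(40,585),(250,545),(252,383)]]
print(np.round(c,4),np.mean(c,0))
for a,b in((0,1),(3,2),(3,0),(2,1)): d=c[b]-c[a];print(np.hypot(*d),np.arctan2(d[1],d[0]))
rim=[at_z(cal,p,.124)[:2] for p in [(150,375),(150,522),(87,452),(228,445),(106,504),(105,396),(207,500),(207,398)]]
A=np.array([[*p,1] for p in rim]);s=np.linalg.lstsq(A*[2,2,1],(A[:,:2]**2).sum(1),rcond=None)[0];print("bowl",s[:2],np.sqrt(s[2]+s[0]**2+s[1]**2))
for z in(.054,): print("wells",at_z(cal,(84,329),z),at_z(cal,(222,332),z))
# top camera rim
t=optics.calibration("top"); print(at_z(t,(159.5,268),.124), [at_z(t,p,.068)[:2].round(4) for p in [(97,238),(113,330),(191,316),(176,222)]],at_z(t,(212.5,297),.038),at_z(t,(201.5,232.5),.038))
E
```

```text
[[ 0.5465  0.2413]
 [ 0.7326  0.1999]
 [ 0.6885 -0.0173]
 [ 0.5028  0.0258]] [0.61760801 0.11240419]
0.19067117400581673 -0.2187177193954791
0.19055766037040459 -0.2282314864805065
0.21987528276271986 1.3708869753257895
0.22168561392822209 1.3701823224752319
bowl [0.5680561  0.12844458] 0.06374322829361398
wells [0.48455289 0.22192813 0.054     ] [0.45238157 0.07161856 0.054     ]
[0.56471748 0.13423736 0.124     ] [array([0.7302, 0.2114]), array([ 0.6873, -0.0092]), array([0.4991, 0.0283]), array([0.5389, 0.2495])] [0.45106238 0.07509392 0.038     ] [0.48087352 0.23119845 0.038     ]
```

>>> {"method": "apply_moves", "body": {"moves": [[0,1.2,1.3,0,0.02],[0,1.2,1.2,0,0],[0,0,0,0,0],[0,0,0,0,0],[0,0,0,0,0]]}}

```text
time: 3.58
ee_pos: [0.4741, 0.1459, 0.2452]
ee_rot: [-2.454, -1.962, 0.001]
ft_force: [-0.2, 0.1, 0.2]
width: -0.002
```

```bash
python3 look.py 2 wrist; python3 -c "
from h import *
cal=optics.calibration('wrist');s=status.observe();print(s['ee_pos'],s['qvel'])
p=np.array(s['ee_pos'])-[0,0,.014];print('tip px',proj(cal,p))
c=optics.calibration('wrist');print(np.array(c['view']).round(4).tolist())"
```

```text
3.5833 [0.4741 0.1459 0.2452] [-2.45365134e+00 -1.96184538e+00  1.45866076e-03] [-0.153033    0.05979729  0.1814726 ] -0.001560753390008543
wrist (array([0.49033904, 0.21442577, 0.37363564]), array([-0.0647432 , -0.2652296 , -0.96202043]))
wrist bowl_mid 0.87 [181. 417.] [0.5701 0.1362 0.096 ]
wrist bowl_mid 0.79 [119.  75.] [0.265  0.2656 0.096 ]
wrist tare_key_top 0.61 [240. 318.] [0.4533 0.0708 0.038 ]
wrist power_key_top 0.83 [108. 311.] [0.4817 0.2287 0.038 ]
[0.47421023 0.14670538 0.24542948] [ 0.00594002  0.00176935  0.00216524  0.00035225 -0.00089631 -0.00097108]
tip px (np.float64(252.41811841392254), np.float64(319.7678787299956))
[[0.9757, -0.219, 0.0004, -0.4315], [-0.2108, -0.9386, 0.273, 0.2032], [-0.0594, -0.2664, -0.962, 0.4461], [0.0, 0.0, 0.0, 1.0]]
```

View pics/wrist2.png

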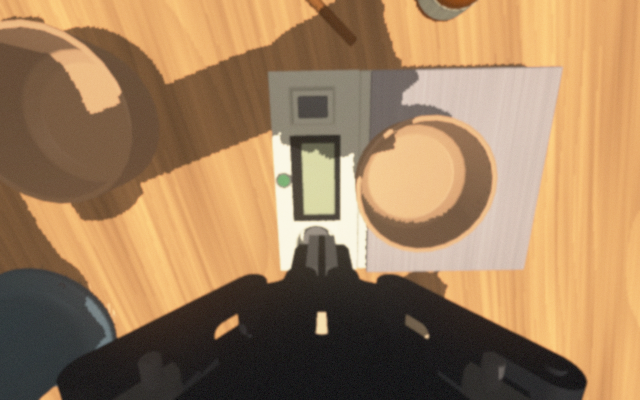

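The wrist view shows pan corners near (71, 371), (67, 561), (268, 524) and (271, 366). The bowl rim spans columns 357–496 and rows 116–251, and the wells are at (106, 312) for power and about (238, 318) for tare.

```bash
cat > fit.py <<'E'
from h import *
from scipy.optimize import least_squares
def fit(cal,corners,powerpx):
    L=np.array([[-.095,.1125],[.095,.1125],[.095,-.1125],[-.095,-.1125]])
    def f(v):
        c,s=np.cos(v[2]),np.sin(v[2]);W=lambda x,y,z:[v[0]+c*x-s*y,v[1]+s*x+c*y,z]
        r=[np.subtract(proj(cal,W(*l,.068)),p) for l,p in zip(L,corners)]+[np.subtract(proj(cal,W(-.155,.08,.038)),powerpx)]
        return np.ravel(r)
    s=least_squares(f,[.615,.12,-.21],loss="soft_l1");return s.x,s.fun.round(1)
def circ(cal,pts,z=.124):
    A=np.array([[*at_z(cal,p,z)[:2],1] for p in pts]);s=np.linalg.lstsq(A*[2,2,1],(A[:,:2]**2).sum(1),rcond=None)[0]
    return s[:2],np.sqrt(s[2]+s[0]**2+s[1]**2)
def rel(v,p):
    c,s=np.cos(v[2]),np.sin(v[2]);return np.array([[c,s],[-s,c]])@(np.array(p)-v[:2])
def world(v,x,y):
    c,s=np.cos(v[2]),np.sin(v[2]);return np.array(v[:2])+[c*x-s*y,s*x+c*y]
E
python3 - <<'E'
from fit import *
for n,C,P,B in(("wrist",[(71,371),(67,561),(268,524),(271,366)],(107,312),[(175,357),(180,496),(116,430),(251,418),(132,475),(135,378),(230,478),(230,374)]),
 ("top",[(176,222),(97,238),(113,330),(191,316)],(201.5,232.5),[(160,240),(160,296),(132,268),(187,268)])):
    cal=optics.calibration(n);v,r=fit(cal,C,P);b,R=circ(cal,B)
    print(n,v.round(4),r,"bowl",b.round(4),R.round(4),"rel",rel(v,b).round(4),"tare",world(v,-.155,-.08).round(4))
E
```

```text
wrist [ 0.6191  0.121  -0.1991] [-0.7 -0.5 -1.2  2.3  1.9 -0.2  2.  -0.3  0.4 -0.1] bowl [0.5699 0.1362] 0.0632 rel [-0.0513  0.0051] tare [0.4514 0.0733]
top [ 0.6149  0.1204 -0.1988] [-2.1  0.  -0.  -0.2  0.6 -0.2 -0.2 -0.2  0.8  0.7] bowl [0.5651 0.1342] 0.062 rel [-0.0516  0.0037] tare [0.4472 0.0726]
```

>>> {"method": "apply_moves", "body": {"moves": [[0,0.2,1.4,-2,0],[0,0,0,-3,0],[0,0,0,-3,0],[0,0,0,-3,0],[0,0,0,-2.5,0],[0,0,0,-1,0],[0,0,0,0,0],[0,0,0,0,0]]}}

```text
time: 4.5
ee_pos: [0.4765, 0.1612, 0.1008]
ee_rot: [-2.452, -1.964, 0.0]
ft_force: [1.4, 0.9, 0.6]
width: 0.001
```

>>> {"method": "apply_moves", "body": {"moves": [[0,0.6,-0.17,0,0],[0,0.6,-0.17,0,0],[0,0.6,-0.17,0,0],[0,0.6,-0.17,0,0],[0,0.6,-0.17,0,0],[0,0.6,-0.17,0,0],[0,0.6,-0.17,0,0],[0,0.6,-0.17,0,0],[0,0.6,-0.17,0,0],[0,0.3,-0.1,0,0],[0,0,0,0,0],[0,0,0,0,0]]}}

```text
time: 5.5
ee_pos: [0.5346, 0.1446, 0.1004]
ee_rot: [2.451, 1.963, 0.002]
ft_force: [-0.3, -0.2, 0.9]
width: -0.002
```

```bash
python3 look.py 3 wrist top
```

```text
5.5 [0.5346 0.1446 0.1004] [2.45106125e+00 1.96268320e+00 1.59454434e-03] [-0.33589637 -0.16257164  0.85390973] -0.00186523881820546
wrist (array([0.55049877, 0.21309213, 0.22882184]), array([-0.06186177, -0.26544815, -0.96214975]))
wrist bowl_mid 0.64 [265. 471.] [0.6108 0.1252 0.096 ]
wrist tare_key_top 0.67 [324. 236.] [0.4505 0.0753 0.038 ]
wrist power_key_top 0.9 [115. 211.] [0.482 0.231 0.038]
top (array([0.39255052, 0.03952952, 0.94267674]), array([ 0.09673155, -0.02301885, -0.99515163]))
top bowl_mid 0.6 [143. 270.] [0.6096 0.1314 0.096 ]
```

View pics/wrist3.png

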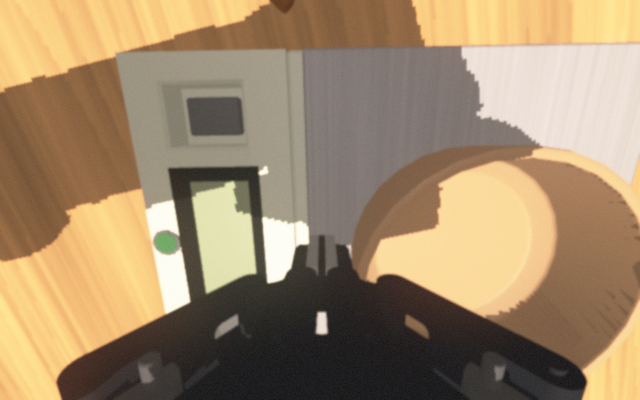

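The bowl is being pushed cleanly. Its near rim sits just right of the fingers at about (240, 360), and its axis is now near (0.611, 0.127), roughly 8 mm short. I'll push a little more, then back off and look again.

>>> {"method": "apply_moves", "body": {"moves": [[0,0.4,-0.12,0,0],[0,0.3,-0.1,0,0],[0,0,0,0,0],[0,0,0,0,0],[0,-1.5,0.4,0,0],[0,-2,0.5,0,0],[0,-2,0.5,2,0],[0,-1,-1,3,0],[0,-1,-2,3,0],[0,-1,-2,3,0],[0,-1,-2,3,0],[0,0,0,0,0]]}}

```text
time: 7.0
ee_pos: [0.4479, 0.0843, 0.2464]
ee_rot: [2.448, 1.956, 0.011]
ft_force: [0.4, -0.1, -0.7]
width: -0.001
```

>>> {"method": "apply_moves", "body": {"moves": [[0,0,0,0,0],[0,0,0,0,0],[0,0,0,0,0]]}}

```text
time: 7.25
ee_pos: [0.4454, 0.0869, 0.2392]
ee_rot: [-2.451, -1.964, 0.002]
ft_force: [-0.3, -1.0, -0.3]
width: 0.0
```

```bash
python3 look.py 4 wrist top
```

```text
7.25 [0.4454 0.0869 0.2392] [-2.45109489e+00 -1.96414503e+00  1.79951783e-03] [-0.3212353  -0.96418784 -0.33160009] 0.0004777609937271717
wrist (array([0.46149248, 0.15541103, 0.36733753]), array([-0.06547163, -0.2651362 , -0.96199688]))
wrist bowl_mid 0.75 [118. 493.] [0.6148 0.1227 0.096 ]
wrist bowl_mid 0.57 [54. 71.] [0.2616 0.2562 0.096 ]
wrist tare_key_top 0.58 [193. 331.] [0.4539 0.0708 0.038 ]
wrist power_key_top 0.6 [ 45. 323.] [0.4784 0.2277 0.038 ]
wrist power_key_top 0.36 [190. 328.] [0.4508 0.0746 0.038 ]
top (array([0.39255052, 0.03952952, 0.94267674]), array([ 0.09673155, -0.02301885, -0.99515163]))
top tare_key_top 0.82 [212. 298.] [0.4518 0.0734 0.038 ]
```

View pics/wrist4.png

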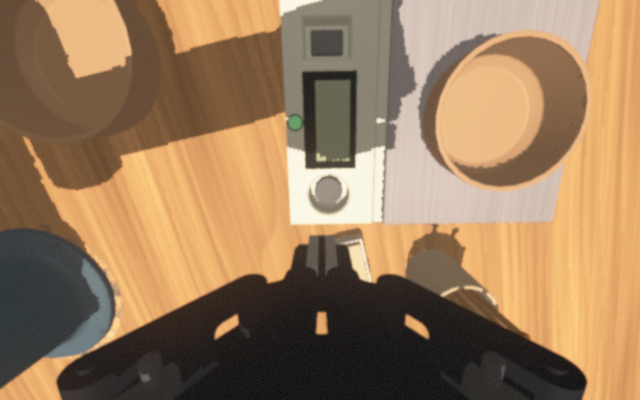

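The tare key and its well are clear at about (190, 328), at world (0.450, 0.0745). The bowl rim, spanning columns 435–588 and rows 32–190, is now centred on the pan at about (0.615, 0.123), within 3 mm of the middle. Next I'll hover just above the well and check alignment.

>>> {"method": "apply_moves", "body": {"moves": [[0,0.4,-1.2,-3,0],[0,0,0,-3,0],[0,0,0,-3,0],[0,0,0,-3,0],[0,0,0,-2,0],[0,0,0,-1,0],[0,0,0,0,0],[0,0,0,0,0],[0,0,0,0,0],[0,0,0,0,0]]}}

```text
time: 8.58
ee_pos: [0.4508, 0.0748, 0.0916]
ee_rot: [2.45, 1.963, 0.003]
ft_force: [0.3, 0.3, 0.2]
width: -0.003
```

```bash
python3 - <<'E'
from fit import *
im4=[(110,435),(32,525),(190,500),(100,588),(52,470),(50,571),(165,561),(165,455)]
s=status.observe();print(s["time"],s["ee_pos"],s["qvel"])
im=optics.get_image("wrist");cal=optics.calibration("wrist");cv2.imwrite("pics/wrist5.png",im)
p=np.array(s["ee_pos"]);tip=p-[0,0,.014];print("tip",proj(cal,tip))
for n in("tare_key_top","bowl_mid"):
    for r in spotter.place_of(n,"wrist")[:2]: print(n,r, at_z(cal,r["pixel"],.038 if n[0]=="t" else .096))
k=im.copy()
for q,col in((tip,(0,0,255)),([.450,.0745,.038],(0,255,0))):
    r,c=proj(cal,q);cv2.circle(k,(int(c),int(r)),3,col,-1)
# predicted well circle at panel level
w=[proj(cal,[.450+.023*np.cos(a),.0745+.023*np.sin(a),.054]) for a in np.linspace(0,6.28,40)]
cv2.polylines(k,[np.array([[c,r] for r,c in w],np.int32)],True,(255,0,0),1)
cv2.imwrite("pics/w5.png",cv2.resize(k[100:400,130:530],None,fx=2,fy=2))
E
```

```text
8.5833 [0.4508289  0.07477346 0.09159596] [ 0.00136705 -0.00218994 -0.00148841 -0.0044603  -0.00061376  0.00017997]
tip (np.float64(252.42444657887683), np.float64(319.7885900970939))
tare_key_top {'pixel': [228.2, 319.6], 'p': 0.86} [0.45032874 0.07353045 0.038     ]
```

View pics/w5.png

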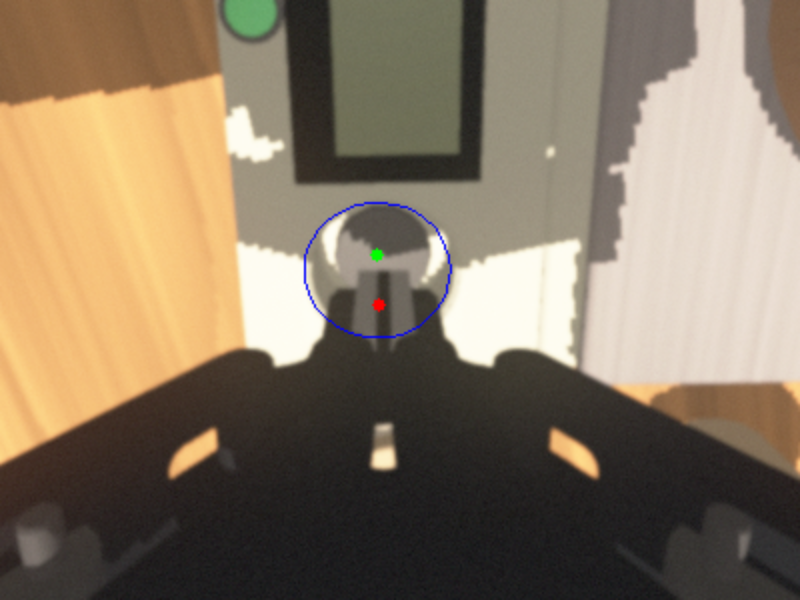

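The predicted well circle (blue) matches the real well to about 1 mm, and the fingertips (red) are centred over the key. Going down now.

>>> {"method": "apply_moves", "body": {"moves": [[0,0,-0.1,-1,0],[0,0,0,-1,0],[0,0,0,-1,0],[0,0,0,-0.6,0],[0,0,0,0,0],[0,0,0,0,0],[0,0,0,0,0]]}}

```text
time: 9.32
ee_pos: [0.45, 0.0737, 0.0549]
ee_rot: [2.451, 1.964, 0.001]
ft_force: [-0.0, 0.4, 0.3]
width: 0.004
```

>>> {"method": "apply_moves", "body": {"moves": [[0,0,0,-0.2,0],[0,0,0,-0.2,0],[0,0,0,-0.2,0],[0,0,0,-0.2,0],[0,0,0,0,0],[0,0,0,0,0]]}}

```text
time: 9.82
ee_pos: [0.4504, 0.0737, 0.047]
ee_rot: [2.451, 1.963, 0.002]
ft_force: [-0.3, -0.7, 6.3]
width: 0.002
```

>>> {"method": "apply_moves", "body": {"moves": [[0,0,0,-0.1,0],[0,0,0,0,0],[0,0,0,0,0],[0,0,0,0,0],[0,0,0,0,0],[0,0,0,0,0],[0,0,0,0,0],[0,0,0,0,0],[0,0,0,0,0],[0,0,0,0,0],[0,0,0,0,0],[0,0,0,0,0]]}}

```text
time: 10.82
ee_pos: [0.4505, 0.0737, 0.0468]
ee_rot: [2.451, 1.963, 0.003]
ft_force: [-3.8, 0.2, 15.4]
width: 0.001
```

>>> {"method": "apply_moves", "body": {"moves": [[0,0,0,0,0],[0,0,0,0,0],[0,0,0,0,0],[0,0,0,0,0],[0,0,0,0,0],[0,0,0,0,0]]}}

```text
time: 11.32
ee_pos: [0.4505, 0.0738, 0.0468]
ee_rot: [2.451, 1.963, 0.003]
ft_force: [-3.8, 0.8, 16.2]
width: 0.001
```

>>> {"method": "apply_moves", "body": {"moves": [[0,0,0,1,0],[0,0,0,1,0],[0,0,0,2,0],[0,0,0,3,0],[0,0,0,4,0],[0,0,0,4,0],[0,0,0,3,0],[0,-0.5,1,2,0],[0,0,0,0,0],[0,0,0,0,0],[0,0,0,0,0],[0,0,0,0,0]]}}

```text
time: 12.32
ee_pos: [0.4435, 0.0835, 0.2436]
ee_rot: [-2.451, -1.963, 0.004]
ft_force: [-0.6, -0.0, -0.5]
width: 0.002
```

```bash
python3 look.py 6 wrist scene
```

```text
12.3167 [0.4435 0.0835 0.2436] [-2.4506146  -1.96283296  0.00427769] [-0.62714354 -0.01728134 -0.5319575 ] 0.0020839056011098785
wrist (array([0.46003736, 0.15187359, 0.37188946]), array([-0.06698265, -0.26516742, -0.96188424]))
wrist bowl_mid 0.89 [53. 74.] [0.2584 0.2545 0.096 ]
wrist bowl_mid 0.67 [113. 493.] [0.616  0.1225 0.096 ]
wrist tare_key_top 0.9 [186. 327.] [0.4485 0.0745 0.038 ]
wrist tare_key_top 0.5 [258. 339.] [ 0.4431 -0.0218  0.038 ]
wrist power_key_top 0.91 [ 42. 325.] [0.4799 0.2274 0.038 ]
scene (array([ 0.82170755, -0.62554226,  1.03138862]), array([-0.2902282 ,  0.55909914, -0.77680173]))
scene pan_middle 0.8 [205. 379.] [0.6097 0.1246 0.068 ]
scene bowl_mid 0.85 [200. 381.] [0.6129 0.1232 0.096 ]
scene tare_key_top 0.59 [204. 315.] [0.4448 0.0723 0.038 ]
scene power_key_top 0.97 [170. 352.] [0.4827 0.2343 0.038 ]
```

View pics/wrist6.png

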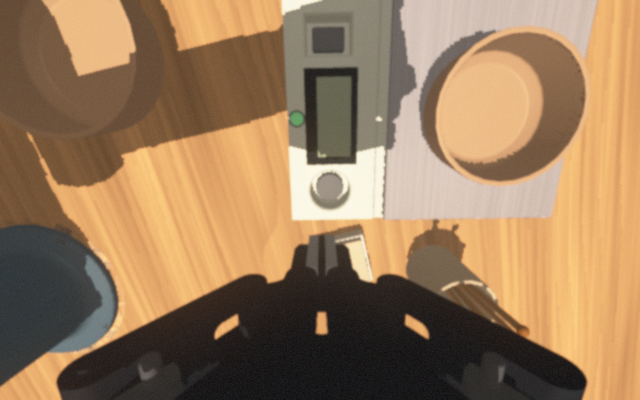

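The wrist view shows the bowl upright and unmoved on the pan, with its rim at columns 435–588 and its axis near (0.616, 0.1225). The tare key at (187, 330) is up again, and the arm is clear.

```bash
python3 -c "
from station import finish_job
print(finish_job())"
```

```text
the job is handed in; nothing more can be done
None
```

I pushed the bowl about 50 mm along the pan with shut fingers and backed off. I then pressed the tare key fully down, held it for about 1.5 s and came out again. The job was handed in at about 12.4 s.

- **Bowl:** the last wrist image puts its axis about 2 mm from the middle of the pan, and the scene camera puts it about 5 mm away. The limit is 18 mm. It stands upright, and it had not moved between the look before the press and the one after.
- **Tare key:** the fingertips stood at about 33 mm above the table, which is full travel, with 15–16 N vertical force. A side force of about 4 N suggests a fingertip may have lightly touched the well wall. I have no key joint readout, so the press depth comes from the tip height and force. In the last picture the key is up.
- **Clearance:** the arm never went near the power key. At the end it hung about 19 cm above the key with no measurable contact. I did not re-measure the bystanders; I only saw nothing disturbed in the wrist views.
- **Disagreements:** the cameras differed by 4–9 mm on absolute positions. I settled this with a close-up of the well, where the predicted outline matched to about 1 mm.

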